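# Sort the repair bench

### The job

Sort the repairs for the next step: stand the two acetate frames (purple and green), which will be warmed, side by side in the grey slate tray, the gold metal frame in the blue job tray, and lay the pad-arm plier away flat in the brown wooden tool tray. Set each one down on the tray floor, not dropped, well inside its tray and clear of the rim, the frames upright as you found them so that no lens gets scratched. Leave the glass bottle and the dish of nose pads standing where they are.

Things in the scene. Friction and masses are not known exactly. Their poses are not given: they have to be found in the camera images.
- purple_center (a point): Purple acetate (plastic) cat-eye spectacle frame, thick rims, clear lenses. Folded, standing upright on its lower rims and temple tips, front towards own +x: 146 mm wide (own y), 26 mm deep (own x) over front and folded temples, 55 mm high, 32 g. Point: mid width, mid depth, 24 mm above the underside; z up. Take it here, fingers closing along own x, on the bridge in front and the folded temple behind (26 mm through, 26 to 34 mm above the underside).
- green_center (a point): Dark green acetate (plastic) squarish spectacle frame, thick rims, clear lenses. Folded, standing upright on its lower rims and temple tips, front towards own +x: 138 mm wide (own y), 26 mm deep (own x) over front and folded temples, 41 mm high, 32 g. Point: mid width, mid depth, 24 mm above the underside; z up. Take it here, fingers closing along own x, on the bridge in front and the folded temple behind (26 mm through, 26 to 34 mm above the underside).
- gold_center (a point): Gold metal wire aviator spectacle frame, double bridge, dark lenses, black temple ends. Folded, standing upright on its lower rims and temple tips, front towards own +x: 138 mm wide (own y), 26 mm deep (own x) over front and folded temples, 44 mm high, 28 g. Point: mid width, mid depth, 24 mm above the underside; z up. Take it here, fingers closing along own x, on the bridge in front and the folded temple behind (26 mm through, 26 to 34 mm above the underside).
- plier_center (a point): Pad-arm plier, bright steel with dark grips, lying flat, 85 g: 158 mm long along own y (jaw tips 71 mm to +y, handle ends 87 mm to -y), 41 mm wide, 10.5 mm thick at the joint, 9 mm elsewhere. Point: between the handles, 4.5 mm above the underside, near the centre of mass; z up. Here the handles run parallel, 31 mm over both: close the fingers along own x.
- slate_tray: Grey slate tray, fixed: 170 mm (own x) by 200 mm (own y) outside, wall 7 mm, floor top 7 mm above the origin, lip 10 mm above the floor. Origin: centre of its underside, on the counter. Inside 156 by 186 mm: two frames fit side by side, each along own y, about 38 mm either side of the middle along own x.
- blue_tray: Blue plastic job tray, fixed: 130 mm (own x) by 200 mm (own y) outside, wall 4 mm, floor top 4 mm above the origin, lip 10 mm above the floor. Origin: centre of its underside. Inside 122 by 192 mm, for one frame along own y.
- tool_tray: Dark brown wooden tool tray, fixed: 130 mm (own x) by 200 mm (own y) outside, wall 6 mm, floor top 6 mm above the origin, lip 10 mm above the floor. Origin: centre of its underside. Inside 118 by 188 mm: the plier fits along own y, its point near the tray's middle.
- bottle: Empty clear glass bottle with a glass stopper, standing loose between the trays: 58 mm across, 120 mm high. Origin: centre of its underside. Not to be moved.
- dish: Small white porcelain dish of nose pads, loose between the trays: 64 mm across, 22 mm high. Origin: centre of its underside. Not to be moved.
Not all that is in view belongs to the job. What is shaped like the part that bears gold_center but red is not meant.

How it is judged:
By the outcome, as a careful person would: the job done as asked, in the order asked, and still so for the second after the job is handed in, with the robot touching nothing.
It also fails if it takes over 120 s, if anything falls off the work surface, if the arm or the gripper's body presses on something with over 40 N, if the wrist force passes 120 N, or if a joint passes its speed limit or range.

### The arm

A 7-joint arm with a two-finger parallel gripper is mounted at the origin on the work surface. World frame = base frame: x ahead of the robot, y to its left, z up, the work surface at z = 0. Lengths are in m, angles in rad, forces in N, time in s.
With the tool pointing down it reaches from about 0.4 to 0.875 m from the base axis. Payload 4.4 kg.
Tool frame: the origin (TCP) lies at the very end of the fingers, on their centre line; the grasp point (between the pads) lies 19 mm behind it; z points along the fingers, y is the line along which they close (so a half turn about z gives the same grasp; the last joint's range is limited). The gripper opens to 85 mm and grips with 20 to 120 N. Pads are 22 mm wide; open, the fingers measure 114 mm over their backs; the gripper's body (76 mm by 85 mm) begins 54 mm behind the grasp point. The pads swing forward as they close: fully open they stand 13 mm farther back than shut.
Start: joints at [1.244, 0.628, 0.038, 1.517, -0.027, 0.996, -0.02], TCP at [0.168, -0.628, 0.231] pointing down, gripper open.
Joint ranges: [-3.06, 3.06], [-0.37, 2.12], [-1.25, 1.32], [0.18, 2.47], [-1.1, 4.24], [0.23, 1.98], [-2.94, 2.94]. Speed limits (rad/s): [2.57, 2.57, 3.14, 3.14, 3.14, 3.14, 3.14].

### API

Orientations are given as [roll, pitch, yaw] about the fixed x, y, z axes, in that order (R = Rz(yaw) Ry(pitch) Rx(roll)).
In Python, from plant import robot gives the robot as it stands.
- The arm moves only by the tool send_rows, never from a script. Its argument "commands" is a list of rows, each a list of 3 entries, a list of its own where there are three numbers: the shift along the tool's x, y, z in m, then the turn about the tool's z in rad, then the finger opening in m, from 0 to 0.0854. A call has 1 to 10 rows; each row shifts and turns the commanded pose from where the row before left it, along the tool's axes as they then stand; what a row does not reach is not made up. A row lasts 1/10 s, in which the tool goes at most 50 mm and 8.59 degrees, less where a joint would pass 70% of its speed; a pose out of reach is approached as far as the arm can. A call with a gripper value outside its range is refused whole. The fingers move at their own pace and stop on an object; the grip force is fixed at half the most. Time passes only in rows, so rows that do not move let the fingers close. It gives the time, the measured TCP pose, the force, the opening and the grip force at its end, in the units of the state.
- robot.sense(): the state, without advancing time (a new reading comes with each control period).
- robot.snapshot(name): name is "side" or "top"; returns a dict with "color" (480x640x3 uint8, blue, green, red), "range_z" (480x640 float32, m along the optical axis (not along the pixel's ray), 0 where there is no reading), "vertical_fov" (degrees; the focal length in pixels is half the picture's height over the tangent of half this angle, whatever the lens; pixels are square), "cx", "cy" (the principal point, pixels), "R" (3x3) and "t" (3): a world point X has camera coordinates R X + t. Camera axes: x right, y down, z forward; pixel columns grow to the right and rows downward; lengths in m; the calibration is good to about 2 mm. A picture is of the moment at which its call begins.
- robot.hand_in(): hands the job in; it is judged then, once.
Trained networks look in a picture, given as the dict that the camera call returned (one of the last four; its "shot" number tells which), for a name from the list of things; names that differ only in an ending like _2 or _b are one class to them, and where a whole thing is asked for, a point or a joint stands for the part that bears it (a point fixed in the world has none). Each returns a list of dicts, best first, with "confidence" (0 to 1); they miss things now and then, are a little off and sometimes report something else, mostly with a low value. They report only what shows in the picture. A call takes as long as a camera call. They do not tell look-alikes from the thing itself.
- robot.recognise(name, picture): "box" ([left, top, width, height] in pixels, round what is visible of it).
- robot.trace(name, picture): "pixels" (480x640 bool, what is visible of it) and "box" ([left, top, width, height] in pixels, round what is visible of it).
The state is a dict: "time_s": time; "qpos": joint angles; "dq": joint speeds; "joint_efforts": joint torques, N m; "tcp_pos": TCP position; "tcp_rot": TCP orientation; "contact_force": force on the tool from outside, world axes, zero at the start; "ft_torque": the same for the moment, N m; "gripper_width": finger opening in m; "grip_force": force on a finger pad.
Only numpy, scipy, OpenCV 4.12 (cv2) and the standard library are available. Lean on these libraries where they do the work, as an engineer would, in place of code of your own. Each camera call takes 0.05 s, during which the arm holds its last target. There are 200 camera calls.

## Working session

There is one attempt and no reset: what is moved stays moved. The work goes in short steps, Python scripts to look and compute and a tool call to move; the robot and the scene stay as the last step left them, time stands still between calls to the robot, and variables do not carry over. Pictures are saved under pics/ and viewed, at most 14 in all, crops included, and the job is handed in when it is done.

Besides the shell and the picture viewer there is one more tool, called after ">>>" by a JSON object that holds its "api" and its "payload", one argument or row to a line. send_rows: Moves the arm, as the interface text tells. Its arguments: {"type":"object","properties":{"commands":{"type":"array"}},"required":["commands"]}

```bash
mkdir -p pics; cat > h.py <<'E'
import numpy as np, cv2
from plant import robot
def f(s): return 240/np.tan(np.radians(s["vertical_fov"])/2)
def cloud(s):
    z=s["range_z"]; v,u=np.mgrid[:480,:640]; k=f(s)
    P=np.stack([(u-s["cx"])*z/k,(v-s["cy"])*z/k,z],-1)
    return (P-s["t"])@s["R"]
def proj(s,X):
    c=s["R"]@np.array(X)+s["t"]; return c[:2]/c[2]*f(s)+[s["cx"],s["cy"]]
E
python3 - <<'E'
from h import *
s=robot.sense(); print(s["time_s"],s["tcp_pos"],s["tcp_rot"],s["gripper_width"])
for n in("top","side"):
    s=robot.snapshot(n); cv2.imwrite(f"pics/{n}0.png",s["color"]); P=cloud(s)
    print(n,s["R"].round(2).tolist(),s["t"].round(3),round(f(s)))
    for k in "purple_center green_center gold_center plier_center slate_tray blue_tray tool_tray bottle dish".split():
        for d in robot.trace(k,s)[:3]:
            m=d["pixels"]&(s["range_z"]>0); Q=P[m]
            if len(Q)<20: continue
            r=cv2.minAreaRect(Q[:,:2].astype(np.float32)*1000)
            print(k,round(d["confidence"],2),d["box"],Q.mean(0).round(3),np.percentile(Q[:,2],[2,98]).round(3),"rect",np.round(r[0]),np.round(r[1]),round(r[2]))
E
```

```text
0.0 [ 0.16746652 -0.62740868  0.23038622] [-3.13967904e+00  4.03484543e-05  2.60774081e-01] 0.08558334521321548
top [[0.01, -1.0, 0.01], [-0.99, -0.02, -0.12], [0.12, -0.01, -0.99]] [-0.018  0.457  1.432] 575
purple_center 0.69 [313.0, 253.6, 54.9, 17.1] [ 0.418 -0.088  0.027] [-0.005  0.051] rect [419. -93.] [ 31. 145.] 11
green_center 0.77 [158.7, 278.6, 54.6, 27.3] [0.346 0.295 0.026] [-0.005  0.044] rect [343. 301.] [ 32. 146.] 26
gold_center 0.73 [194.0, 112.4, 40.8, 36.5] [0.77  0.247 0.021] [-0.005  0.041] rect [772. 247.] [ 44. 137.] 43
gold_center 0.56 [236.6, 252.7, 44.1, 23.7] [0.419 0.11  0.022] [-0.006  0.043] rect [420. 119.] [ 33. 109.] 21
plier_center 0.81 [386.7, 295.9, 64.5, 14.6] [ 0.328 -0.297  0.007] [-0.002  0.013] rect [ 328. -293.] [152.  41.] 90
slate_tray 0.91 [261.3, 155.1, 84.4, 68.6] [0.623 0.017 0.007] [-0.001  0.019] rect [626.  18.] [177. 201.] 5
blue_tray 0.9 [122.8, 193.0, 85.3, 56.0] [0.535 0.368 0.004] [-0.004  0.015] rect [536. 369.] [209. 134.] 84
tool_tray 0.64 [401.2, 188.5, 81.6, 61.2] [ 0.548 -0.354  0.006] [-0.002  0.018] rect [ 551. -356.] 
[... 1047 characters left out ...]
[0.007 0.12 ] rect [609. 118.] [ 57. 185.] 25
plier_center 0.69 [385.3, 189.5, 18.4, 28.9] [ 0.33  -0.284  0.008] [0.    0.013] rect [ 328. -287.] [ 39. 150.] 3
slate_tray 0.83 [185.2, 230.2, 103.8, 61.5] [0.627 0.013 0.011] [0.002 0.02 ] rect [628.  32.] [182. 309.] 6
blue_tray 0.59 [168.5, 331.2, 133.4, 116.2] [0.538 0.372 0.007] [0.003 0.016] rect [536. 356.] [221. 132.] 84
tool_tray 0.58 [274.1, 167.3, 68.3, 35.4] [ 0.55  -0.35   0.009] [0.003 0.018] rect [ 553. -355.] [210. 141.] 85
bottle 0.83 [219.9, 248.8, 38.3, 67.4] [0.579 0.188 0.057] [0.005 0.12 ] rect [596. 130.] [ 59. 152.] 17
dish 0.56 [185.7, 228.9, 103.1, 60.5] [0.627 0.014 0.011] [0.005 0.019] rect [628.  34.] [179. 301.] 5
```

```bash
python3 - <<'E'
import cv2
a=cv2.imread("pics/top0.png")
cv2.imwrite("pics/topz.png",cv2.resize(a[90:345,100:500],(800,510),interpolation=cv2.INTER_CUBIC))
E
```

```text
(no output)
```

View pics/topz.png

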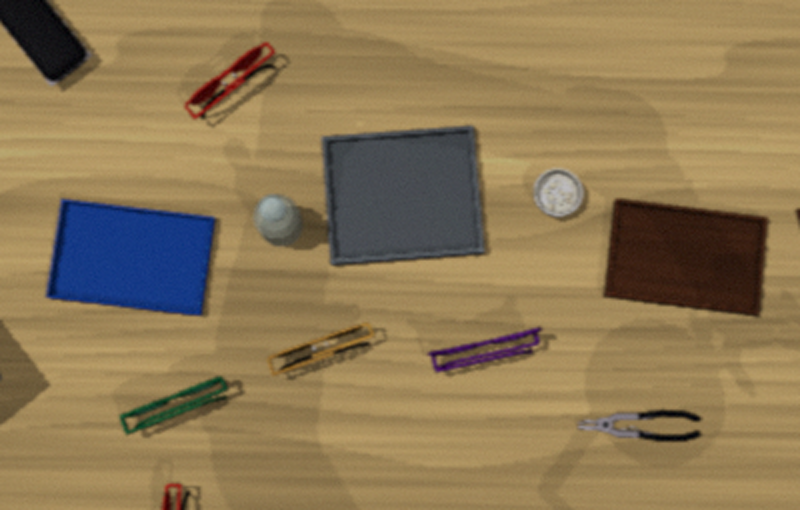

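View pics/side0.png

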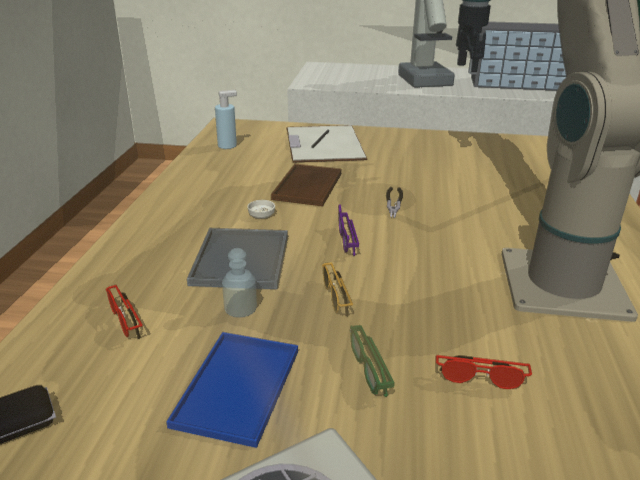

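```bash
cat >> h.py <<'E'
def pts(names=("top","side")):
    out=[]
    for n in names:
        P=cloud(s:=robot.snapshot(n)); out.append((n,s,P))
    return out
def fit(P,c,r,z0,z1):
    Q=P.reshape(-1,3); Q=Q[(np.hypot(*(Q[:,:2]-c).T)<r)&(Q[:,2]>z0)&(Q[:,2]<z1)]
    m=Q[:,:2].mean(0); w,V=np.linalg.eigh(np.cov((Q[:,:2]-m).T)); d=V[:,1]; d=d*np.sign(d[1]); n=np.array([d[1],-d[0]])
    # robust extents along d and n
    a=(Q[:,:2])@np.stack([d,n],1); lo,hi=np.percentile(a,1,0),np.percentile(a,99,0)
    mid=(lo+hi)/2; cc=mid[0]*d+mid[1]*n
    return cc.round(4),(hi-lo).round(3),round(float(np.arctan2(d[1],d[0])),3),len(Q),Q[:,2].max().round(3)
def plan(xyz,yaw=None,s=None):
    s=s or robot.sense(); p=np.array(s["tcp_pos"]); y=s["tcp_rot"][2]
    t=(y-(yaw if yaw is not None else y)+np.pi)%(2*np.pi)-np.pi
    yw=y-t; D=np.array(xyz)-p
    for nm,a in(("now",y),("after turn",yw)):
        print(nm,"shift tool",np.round([D@[np.cos(a),np.sin(a),0],D@[np.sin(a),-np.cos(a),0],-D[2]],4),"turn",round(t,3))
E
python3 - <<'E'
from h import *
for n,s,P in pts():
    print(n)
    for k,c,r,z0,z1 in (("purple",(.419,-.09),.09,.015,.06),("green",(.344,.3),.09,.015,.05),("gold",(.42,.117),.09,.015,.05),("plier",(.328,-.295),.1,.004,.02)):
        print(k,*fit(P,c,r,z0,z1))
    for k in("slate_tray","blue_tray","tool_tray","plier_center"):
        d=robot.trace(k,s)
        if not d: continue
        Q=P[d[0]["pixels"]&(s["range_z"]>0)]; 
        if k!="plier_center": Q=Q[(Q[:,2]>.011)&(Q[:,2]<.025)]
        r=cv2.minAreaRect(Q[:,:2].astype(np.float32)*1000); print(k,np.round(r,1) if 0 else r)
E
```

```text
top
purple [ 0.4185 -0.0919] [0.137 0.026] 1.816 340 0.056
green [0.3439 0.2975] [0.135 0.026] 1.972 371 0.048
gold [0.4179 0.1158] [0.135 0.026] 1.935 307 0.048
plier [ 0.3279 -0.297 ] [0.169 0.17 ] 1.56 554 0.017
slate_tray ((623.4354858398438, 17.074676513671875), (171.61866760253906, 199.87237548828125), 5.387514591217041)
blue_tray ((534.7700805664062, 365.5519714355469), (201.40487670898438, 130.70655822753906), 84.16914367675781)
tool_tray ((547.7386474609375, -352.66168212890625), (201.08270263671875, 131.0120086669922), 83.61127471923828)
plier_center ((328.0864562988281, -293.95947265625), (38.71968460083008, 143.64053344726562), 1.0742216110229492)
side
purple [ 0.4209 -0.0924] [0.14  0.027] 1.83 404 0.057
green [0.3461 0.2979] [0.136 0.026] 1.98 1105 0.045
gold [0.42   0.1157] [0.135 0.026] 1.946 515 0.047
plier [ 0.3336 -0.299 ] [0.174 0.173] 1.634 294 0.014
slate_tray ((624.5819091796875, 15.424957275390625), (169.7447509765625, 207.97947692871094), 5.526943683624268)
blue_tray ((537.0321044921875, 365.2366943359375), (203.18423461914062, 131.0787811279297), 83.97476196289062)
tool_tray ((547.9315185546875, -355.3305969238281), (212.7270050048828, 129.19923400878906), 83.60371398925781)
plier_center ((333.0908508300781, -292.377685546875), (134.5897674560547, 33.42147445678711), 85.82905578613281)
```

>>> {"api": "send_rows", "payload": {
  "commands": [
    [[0,0,0],-0.13,0.0854],
    [[0,0,0],-0.13,0.0854],
    [[0,0,0],-0.13,0.0854],
    [[0,0,0],-0.13,0.0854],
    [[0,0,0],-0.13,0.0854],
    [[0,0,0],-0.13,0.0854],
    [[0,0,0],-0.13,0.0854],
    [[0,0,0],-0.13,0.0854],
    [[0,0,0],-0.13,0.0854],
    [[0,0,0],-0.13,0.0854]
  ]
}}

```text
time_s: 2.5
tcp_pos: [0.1675, -0.6281, 0.2313]
tcp_rot: [-3.141, 0.0, 1.566]
contact_force: [0.2, -1.2, 0.1]
gripper_width: 0.0856
grip_force: 0.0
```

```bash
python3 -c "
from h import *
plan((.4195,-.092,.13),1.823)"
```

```text
now shift tool [0.5373 0.2494 0.1013] turn -0.257
after turn shift tool [0.4563 0.3778 0.1013] turn -0.257
```

>>> {"api": "send_rows", "payload": {
  "commands": [
    [[0.034,0.016,0],0,0.06],
    [[0.034,0.016,0],0,0.06],
    [[0.034,0.016,0],0,0.06],
    [[0.034,0.016,0],0,0.06],
    [[0.034,0.016,0],0,0.06],
    [[0.034,0.016,0],0,0.06],
    [[0.034,0.016,0],0,0.06],
    [[0.034,0.016,0],0,0.06],
    [[0.034,0.016,0],0,0.06],
    [[0.034,0.016,0],0,0.06]
  ]
}}

```text
time_s: 3.5
tcp_pos: [0.3316, -0.2885, 0.2316]
tcp_rot: [3.141, 0.001, 1.56]
contact_force: [0.9, 0.7, 0.8]
gripper_width: 0.0598
grip_force: 0.0
```

>>> {"api": "send_rows", "payload": {
  "commands": [
    [[0.034,0.015,0.01],0,0.06],
    [[0.034,0.015,0.01],0,0.06],
    [[0.034,0.015,0.01],0,0.06],
    [[0.034,0.015,0.01],0,0.06],
    [[0.034,0.015,0.01],0,0.06],
    [[0.027,0.015,0.01],0,0.06],
    [[0,0,0.01],-0.13,0.06],
    [[0,0,0],-0.127,0.06],
    [[0,0,0],0,0.06]
  ]
}}

```text
time_s: 4.4
tcp_pos: [0.4231, -0.0932, 0.1611]
tcp_rot: [-3.141, -0.001, 1.819]
contact_force: [0.6, -0.1, 0.0]
gripper_width: 0.0599
grip_force: 0.0
```

```bash
python3 -c "
from h import *
plan((.4195,-.092,.009),1.823)
s=robot.snapshot('side'); cv2.imwrite('pics/s1.png',cv2.resize(s['color'][120:320,240:440],(600,600),interpolation=cv2.INTER_CUBIC))
for n,s,P in pts(): print(n,*fit(P,(.419,-.092),.09,.015,.045))"
```

```text
now shift tool [ 0.002  -0.0032  0.1521] turn -0.004
after turn shift tool [ 0.002  -0.0032  0.1521] turn -0.004
top [ 0.4099 -0.0587] [0.069 0.027] 1.743 147 0.045
side [ 0.4209 -0.0924] [0.14  0.026] 1.826 369 0.045
```

View pics/s1.png

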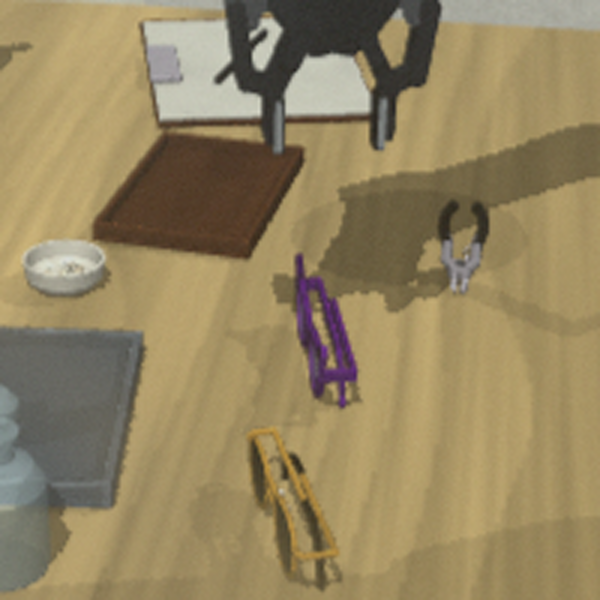

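The side crop shows the open fingers (crop ~275,130 and 380,130) straddling the purple frame (~325,330) in x. The picture agrees with the numbers, so I'm descending.

>>> {"api": "send_rows", "payload": {
  "commands": [
    [[0.002,-0.003,0.02],0,0.06],
    [[0,0,0.025],0,0.06],
    [[0,0,0.025],0,0.06],
    [[0,0,0.025],0,0.06],
    [[0,0,0.025],0,0.06],
    [[0,0,0.015],0,0.06],
    [[0,0,0.01],0,0.06],
    [[0,0,0.006],0,0.06],
    [[0,0,0],0,0.06]
  ]
}}

```text
time_s: 5.45
tcp_pos: [0.4192, -0.093, 0.0116]
tcp_rot: [-3.14, 0.0, 1.816]
contact_force: [0.1, 0.8, -0.5]
gripper_width: 0.0601
grip_force: 0.0
```

>>> {"api": "send_rows", "payload": {
  "commands": [
    [[0,0,0],0,0.035],
    [[0,0,0],0,0.03],
    [[0,0,0],0,0.026],
    [[0,0,0],0,0.022],
    [[0,0,0],0,0.018],
    [[0,0,0],0,0.018],
    [[0,0,0],0,0.018],
    [[0,0,0],0,0.018]
  ]
}}

```text
time_s: 6.25
tcp_pos: [0.4198, -0.0927, 0.0128]
tcp_rot: [3.141, 0.001, 1.817]
contact_force: [-1.2, -0.0, 5.3]
gripper_width: 0.0245
grip_force: 58.6
```

>>> {"api": "send_rows", "payload": {
  "commands": [
    [[0,0,-0.005],0,0.018],
    [[0,0,-0.01],0,0.018],
    [[0,0,-0.02],0,0.018],
    [[0,0,-0.025],0,0.018],
    [[0,0,-0.025],0,0.018],
    [[0,0,-0.025],0,0.018],
    [[0,0,-0.02],0,0.018],
    [[0,0,0],0,0.018]
  ]
}}

```text
time_s: 7.05
tcp_pos: [0.4208, -0.0927, 0.1444]
tcp_rot: [3.138, 0.002, 1.817]
contact_force: [0.8, 0.2, -0.4]
gripper_width: 0.0248
grip_force: 59.0
```

```bash
python3 -c "
from h import *
plan((.662,.0195,.10),1.665)
s=robot.snapshot('side'); cv2.imwrite('pics/s2.png',cv2.resize(s['color'][100:300,240:440],(600,600),interpolation=cv2.INTER_CUBIC))
for n,s,P in pts(): 
  d=robot.trace('purple_center',s)[0]; Q=P[d['pixels']&(s['range_z']>0)]; Q=Q[Q[:,2]>.08]; print(n,np.percentile(Q,[2,50,98],axis=0).round(3).tolist(),robot.sense()['tcp_pos'])"
```

```text
now shift tool [0.0499 0.2613 0.0444] turn 0.152
after turn shift tool [0.089  0.2507 0.0444] turn 0.152
top [[0.393, -0.067, 0.135], [0.405, -0.046, 0.162], [0.42, -0.025, 0.181]] [ 0.41870034 -0.09259756  0.1414818 ]
side [[0.395, -0.15, 0.136], [0.414, -0.059, 0.162], [0.43, -0.022, 0.18]] [ 0.41871267 -0.09245362  0.14136074]
```

View pics/s2.png

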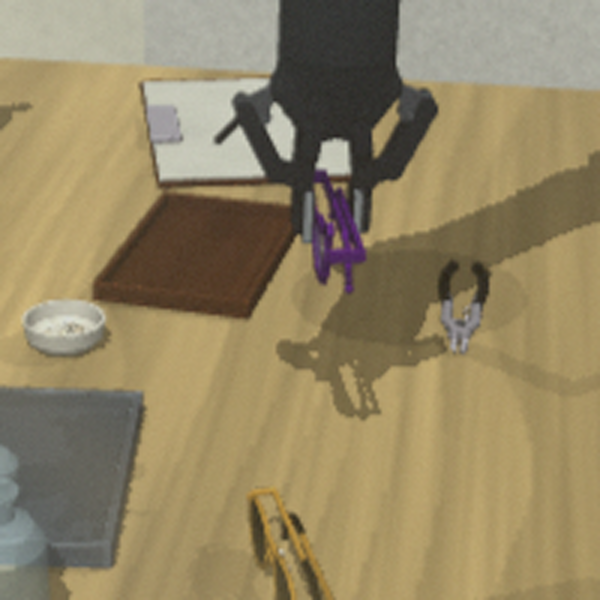

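Purple is held upright (crop ~340,235), with its underside about 13 mm below the TCP. I'm carrying it to the far half of the slate tray.

>>> {"api": "send_rows", "payload": {
  "commands": [
    [[0.005,0.029,0],0,0.018],
    [[0.005,0.029,0],0,0.018],
    [[0.005,0.029,0],0,0.018],
    [[0.005,0.029,0],0,0.018],
    [[0.006,0.029,0],0,0.018],
    [[0.006,0.029,0],0,0.018],
    [[0.006,0.029,0],0,0.018],
    [[0.006,0.029,0.01],0,0.018],
    [[0.006,0.029,0.01],0.076,0.018],
    [[0,0,0.02],0.076,0.018]
  ]
}}

```text
time_s: 8.3
tcp_pos: [0.6639, 0.0237, 0.1012]
tcp_rot: [3.138, -0.003, 1.665]
contact_force: [0.1, 0.3, -0.8]
gripper_width: 0.025
grip_force: 59.0
```

>>> {"api": "send_rows", "payload": {
  "commands": [
    [[0,0,0],0,0.018]
  ]
}}

```text
time_s: 8.4
tcp_pos: [0.6578, 0.0203, 0.0977]
tcp_rot: [-3.133, 0.001, 1.667]
contact_force: [-0.9, -0.4, -0.4]
gripper_width: 0.0248
grip_force: 59.0
```

```bash
python3 -c "
from h import *
plan((.662,.0195,.021),1.665)"
```

```text
now shift tool [-0.0012  0.0041  0.0767] turn 0.002
after turn shift tool [-0.0012  0.0041  0.0767] turn 0.002
```

>>> {"api": "send_rows", "payload": {
  "commands": [
    [[-0.001,0.003,0.02],0,0.018],
    [[0,0,0.02],0,0.018],
    [[0,0,0.015],0,0.018],
    [[0,0,0.008],0,0.018],
    [[0,0,0.005],0,0.018],
    [[0,0,0],0,0.018],
    [[0,0,0],0,0.018]
  ]
}}

```text
time_s: 9.1
tcp_pos: [0.6638, 0.0192, 0.0345]
tcp_rot: [3.141, 0.0, 1.666]
contact_force: [0.7, -0.1, -0.5]
gripper_width: 0.0247
grip_force: 59.0
```

>>> {"api": "send_rows", "payload": {
  "commands": [
    [[0,0,0.003],0,0.018],
    [[0,0,0.002],0,0.018],
    [[0,0,0],0,0.018]
  ]
}}

```text
time_s: 9.4
tcp_pos: [0.6632, 0.019, 0.0288]
tcp_rot: [-3.141, 0.001, 1.666]
contact_force: [1.3, 0.4, 0.2]
gripper_width: 0.0248
grip_force: 59.0
```

```bash
python3 -c "
from h import *
print(robot.sense()['contact_force'])
plan((.662,.0195,.021),1.665)
s=robot.snapshot('side'); cv2.imwrite('pics/s3.png',cv2.resize(s['color'][180:330,150:350],(800,600),interpolation=cv2.INTER_CUBIC))"
```

```text
[1.33562048 0.43455938 0.16680289]
now shift tool [ 0.0006 -0.0011  0.0078] turn 0.001
after turn shift tool [ 0.0006 -0.0011  0.0078] turn 0.001
```

View pics/s3.png

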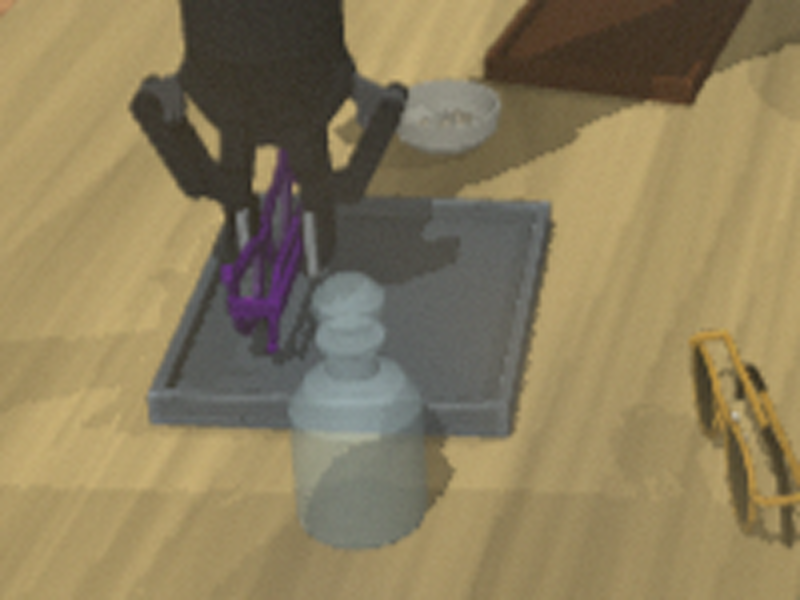

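Purple (crop ~265,260) hangs just over the far half of the tray, inside the rim. I'm lowering in small steps until it touches.

>>> {"api": "send_rows", "payload": {
  "commands": [
    [[0,-0.001,0.003],0,0.018],
    [[0,0,0.002],0,0.018],
    [[0,0,0.001],0,0.018],
    [[0,0,0],0,0.018]
  ]
}}

```text
time_s: 9.85
tcp_pos: [0.6621, 0.0189, 0.0226]
tcp_rot: [-3.14, 0.0, 1.666]
contact_force: [-0.2, -0.2, -0.9]
gripper_width: 0.0246
grip_force: 59.0
```

>>> {"api": "send_rows", "payload": {
  "commands": [
    [[0,0,0.001],0,0.018],
    [[0,0,0.001],0,0.018],
    [[0,0,0],0,0.018]
  ]
}}

```text
time_s: 10.15
tcp_pos: [0.6622, 0.0189, 0.0207]
tcp_rot: [-3.141, 0.0, 1.666]
contact_force: [-0.4, 0.8, -0.2]
gripper_width: 0.0246
grip_force: 59.0
```

>>> {"api": "send_rows", "payload": {
  "commands": [
    [[0,0,0.001],0,0.018],
    [[0,0,0],0,0.018]
  ]
}}

```text
time_s: 10.35
tcp_pos: [0.6624, 0.019, 0.0199]
tcp_rot: [-3.141, 0.0, 1.666]
contact_force: [0.0, -0.2, 0.5]
gripper_width: 0.0245
grip_force: 59.1
```

>>> {"api": "send_rows", "payload": {
  "commands": [
    [[0,0,0.001],0,0.018],
    [[0,0,0],0,0.018]
  ]
}}

```text
time_s: 10.55
tcp_pos: [0.6624, 0.019, 0.0199]
tcp_rot: [-3.141, 0.001, 1.666]
contact_force: [-2.4, -0.2, 7.4]
gripper_width: 0.0246
grip_force: 59.8
```

Contact (7 N) at TCP z 0.0199, so I'm opening.

>>> {"api": "send_rows", "payload": {
  "commands": [
    [[0,0,0],0,0.028],
    [[0,0,0],0,0.034],
    [[0,0,0],0,0.04],
    [[0,0,0],0,0.046],
    [[0,0,0],0,0.046],
    [[0,0,-0.01],0,0.046],
    [[0,0,-0.02],0,0.046],
    [[0,0,-0.03],0,0.046],
    [[0,0,-0.04],0,0.046],
    [[0,0,-0.04],0,0.046]
  ]
}}

```text
time_s: 11.55
tcp_pos: [0.6621, 0.0192, 0.1607]
tcp_rot: [-3.14, 0.0, 1.666]
contact_force: [-0.0, 0.6, 0.9]
gripper_width: 0.0457
grip_force: 0.0
```

```bash
python3 -c "
from h import *
for n,s,P in pts(): print(n,*fit(P,(.662,.019),.09,.025,.065),*fit(P,(.345,.298),.09,.015,.05))
plan((.345,.2975,.14),1.976)"
```

```text
top [0.6594 0.0292] [0.119 0.028] 1.607 299 0.065 [0.3439 0.2976] [0.135 0.026] 1.972 368 0.047
side [0.6623 0.0189] [0.141 0.027] 1.676 530 0.062 [0.3461 0.298 ] [0.136 0.026] 1.982 1104 0.044
now shift tool [ 0.3062 -0.2936  0.026 ] turn -0.31
after turn shift tool [ 0.3812 -0.1861  0.026 ] turn -0.31
```

>>> {"api": "send_rows", "payload": {
  "commands": [
    [[0.026,-0.025,0],0,0.06],
    [[0.026,-0.025,0],0,0.06],
    [[0.026,-0.025,0],0,0.06],
    [[0.026,-0.025,0],0,0.06],
    [[0.026,-0.025,0],0,0.06],
    [[0.026,-0.025,0],0,0.06],
    [[0.026,-0.025,0],0,0.06],
    [[0.026,-0.025,0],0,0.06],
    [[0.026,-0.025,0],0,0.06],
    [[0.026,-0.025,0],0,0.06]
  ]
}}

```text
time_s: 12.65
tcp_pos: [0.3876, 0.2549, 0.1592]
tcp_rot: [-3.141, 0.0, 1.666]
contact_force: [-0.3, 0.6, -0.6]
gripper_width: 0.0599
grip_force: 0.0
```

>>> {"api": "send_rows", "payload": {
  "commands": [
    [[0.026,-0.025,0],0,0.06],
    [[0.02,-0.019,0],-0.1,0.06],
    [[0,0,0.01],-0.1,0.06],
    [[0,0,0.01],-0.11,0.06],
    [[0,0,0],0,0.06],
    [[0,0,0],0,0.06]
  ]
}}

```text
time_s: 13.25
tcp_pos: [0.3406, 0.2956, 0.1391]
tcp_rot: [-3.14, 0.0, 1.973]
contact_force: [-0.7, 0.5, 0.1]
gripper_width: 0.0599
grip_force: 0.0
```

```bash
python3 -c "
from h import *
plan((.345,.2975,.010),1.976)"
```

```text
now shift tool [-0.      0.0047  0.1291] turn -0.003
after turn shift tool [-0.      0.0047  0.1291] turn -0.003
```

>>> {"api": "send_rows", "payload": {
  "commands": [
    [[0,0.005,0.02],0,0.06],
    [[0,0,0.025],0,0.06],
    [[0,0,0.025],0,0.06],
    [[0,0,0.025],0,0.06],
    [[0,0,0.018],0,0.06],
    [[0,0,0.01],0,0.06],
    [[0,0,0.005],0,0.06],
    [[0,0,0],0,0.06]
  ]
}}

```text
time_s: 14.05
tcp_pos: [0.3454, 0.2978, 0.0109]
tcp_rot: [-3.141, 0.0, 1.975]
contact_force: [0.5, 0.2, 0.5]
gripper_width: 0.0598
grip_force: 0.0
```

>>> {"api": "send_rows", "payload": {
  "commands": [
    [[0,0,0],0,0.035],
    [[0,0,0],0,0.03],
    [[0,0,0],0,0.026],
    [[0,0,0],0,0.022],
    [[0,0,0],0,0.018],
    [[0,0,0],0,0.018],
    [[0,0,0],0,0.018],
    [[0,0,0],0,0.018]
  ]
}}

```text
time_s: 14.85
tcp_pos: [0.3456, 0.2979, 0.0117]
tcp_rot: [3.141, -0.0, 1.975]
contact_force: [0.7, 0.4, 6.2]
gripper_width: 0.0249
grip_force: 58.5
```

>>> {"api": "send_rows", "payload": {
  "commands": [
    [[0,0,-0.005],0,0.018],
    [[0,0,-0.01],0,0.018],
    [[0,0,-0.02],0,0.018],
    [[0,0,-0.03],0,0.018],
    [[0,0,-0.03],0,0.018],
    [[0,0,-0.03],0,0.018],
    [[0,0,-0.03],0,0.018],
    [[0,0,-0.015],0,0.018],
    [[0,0,0],0,0.018]
  ]
}}

```text
time_s: 15.75
tcp_pos: [0.3462, 0.2985, 0.183]
tcp_rot: [3.138, -0.001, 1.975]
contact_force: [0.2, 0.0, -1.0]
gripper_width: 0.0248
grip_force: 58.9
```

```bash
python3 -c "
from h import *
plan((.586,.0124,.17),1.665)
for n,s,P in pts():
  d=robot.trace('green_center',s)
  if d:
    Q=P[d[0]['pixels']&(s['range_z']>0)]; Q=Q[Q[:,2]>.08]; print(n,np.percentile(Q,[1,50,99],axis=0).round(3).tolist(),robot.sense()['tcp_pos'])"
```

```text
now shift tool [-0.3574  0.1079  0.013 ] turn 0.31
after turn shift tool [-0.3074  0.2118  0.013 ] turn 0.31
side [[0.312, 0.247, 0.174], [0.337, 0.331, 0.202], [0.38, 0.363, 0.213]] [0.34480708 0.29693921 0.18002072]
```

>>> {"api": "send_rows", "payload": {
  "commands": [
    [[-0.027,0.008,0],0,0.018],
    [[-0.027,0.008,0],0,0.018],
    [[-0.027,0.008,0],0,0.018],
    [[-0.027,0.008,0],0,0.018],
    [[-0.027,0.008,0],0,0.018],
    [[-0.027,0.008,0],0,0.018],
    [[-0.027,0.008,0],0,0.018],
    [[-0.027,0.008,0],0,0.018],
    [[-0.027,0.008,0],0,0.018],
    [[-0.027,0.008,0],0,0.018]
  ]
}}

```text
time_s: 16.95
tcp_pos: [0.5251, 0.0801, 0.1795]
tcp_rot: [-3.138, -0.001, 1.976]
contact_force: [0.9, 1.1, -1.3]
gripper_width: 0.0247
grip_force: 58.8
```

>>> {"api": "send_rows", "payload": {
  "commands": [
    [[-0.027,0.008,0],0,0.018],
    [[-0.027,0.008,0],0,0.018],
    [[-0.027,0.008,0],0.1,0.018],
    [[0,0,0],0.1,0.018],
    [[0,0,0],0.11,0.018],
    [[0,0,0],0,0.018],
    [[0,0,0],0,0.018]
  ]
}}

```text
time_s: 17.65
tcp_pos: [0.5786, 0.0164, 0.1799]
tcp_rot: [-3.139, 0.0, 1.669]
contact_force: [-0.2, -0.1, -0.2]
gripper_width: 0.0247
grip_force: 58.8
```

```bash
python3 -c "
from h import *
plan((.586,.0124,.021),1.665)"
```

```text
now shift tool [-0.0047  0.007   0.1589] turn 0.004
after turn shift tool [-0.0047  0.007   0.1589] turn 0.004
```

>>> {"api": "send_rows", "payload": {
  "commands": [
    [[-0.005,0.006,0.02],0.004,0.018],
    [[0,0,0.025],0,0.018],
    [[0,0,0.025],0,0.018],
    [[0,0,0.025],0,0.018],
    [[0,0,0.025],0,0.018],
    [[0,0,0.018],0,0.018],
    [[0,0,0.01],0,0.018],
    [[0,0,0.004],0,0.018],
    [[0,0,0],0,0.018]
  ]
}}

```text
time_s: 18.55
tcp_pos: [0.5855, 0.0119, 0.0288]
tcp_rot: [-3.141, 0.0, 1.663]
contact_force: [-0.0, -0.2, 0.1]
gripper_width: 0.0243
grip_force: 58.9
```

>>> {"api": "send_rows", "payload": {
  "commands": [
    [[0,0,0.001],0,0.018],
    [[0,0,0.001],0,0.018],
    [[0,0,0],0,0.018]
  ]
}}

```text
time_s: 18.85
tcp_pos: [0.5859, 0.0116, 0.0274]
tcp_rot: [3.141, 0.001, 1.662]
contact_force: [-0.2, -0.6, -0.3]
gripper_width: 0.0249
grip_force: 58.9
```

>>> {"api": "send_rows", "payload": {
  "commands": [
    [[0,0,0.003],0,0.018],
    [[0,0,0.002],0,0.018],
    [[0,0,0.001],0,0.018],
    [[0,0,0],0,0.018]
  ]
}}

```text
time_s: 19.25
tcp_pos: [0.5853, 0.0116, 0.0207]
tcp_rot: [-3.14, 0.0, 1.662]
contact_force: [-0.2, 0.5, -0.4]
gripper_width: 0.0247
grip_force: 58.9
```

>>> {"api": "send_rows", "payload": {
  "commands": [
    [[0,0,0.001],0,0.018],
    [[0,0,0],0,0.018]
  ]
}}

```text
time_s: 19.45
tcp_pos: [0.5854, 0.0116, 0.0198]
tcp_rot: [-3.141, 0.0, 1.662]
contact_force: [-0.4, 0.2, -0.9]
gripper_width: 0.0246
grip_force: 58.9
```

>>> {"api": "send_rows", "payload": {
  "commands": [
    [[0,0,0.001],0,0.018],
    [[0,0,0],0,0.018]
  ]
}}

```text
time_s: 19.65
tcp_pos: [0.5856, 0.0117, 0.0189]
tcp_rot: [-3.141, 0.0, 1.662]
contact_force: [0.3, -0.7, -1.0]
gripper_width: 0.0244
grip_force: 58.9
```

>>> {"api": "send_rows", "payload": {
  "commands": [
    [[0,0,0.001],0,0.018],
    [[0,0,0],0,0.018]
  ]
}}

```text
time_s: 19.85
tcp_pos: [0.5856, 0.0116, 0.0187]
tcp_rot: [-3.141, 0.001, 1.662]
contact_force: [-1.8, -0.6, 7.4]
gripper_width: 0.0241
grip_force: 59.6
```

>>> {"api": "send_rows", "payload": {
  "commands": [
    [[0,0,0.0005],0,0.018],
    [[0,0,0],0,0.018]
  ]
}}

```text
time_s: 20.05
tcp_pos: [0.5856, 0.0116, 0.0187]
tcp_rot: [-3.141, 0.001, 1.662]
contact_force: [-2.8, 0.1, 11.2]
gripper_width: 0.0245
grip_force: 60.1
```

>>> {"api": "send_rows", "payload": {
  "commands": [
    [[0,0,0],0,0.028],
    [[0,0,0],0,0.034],
    [[0,0,0],0,0.04],
    [[0,0,0],0,0.046],
    [[0,0,0],0,0.046],
    [[0,0,-0.01],0,0.046],
    [[0,0,-0.02],0,0.046],
    [[0,0,-0.03],0,0.046],
    [[0,0,-0.04],0,0.046],
    [[0,0,-0.04],0,0.046]
  ]
}}

```text
time_s: 21.05
tcp_pos: [0.5852, 0.0118, 0.1592]
tcp_rot: [-3.14, 0.0, 1.662]
contact_force: [1.5, -0.6, -0.2]
gripper_width: 0.0457
grip_force: 0.0
```

```bash
python3 -c "
from h import *
for n,s,P in pts(): print(n,*fit(P,(.586,.012),.075,.025,.065),*fit(P,(.42,.116),.09,.015,.05))
plan((.4195,.1158,.13),1.94)"
```

```text
top [0.5818 0.0232] [0.115 0.029] 1.601 224 0.053 [0.418  0.1159] [0.135 0.026] 1.933 305 0.047
side [0.613  0.0172] [0.136 0.091] 1.771 547 0.052 [0.4199 0.1155] [0.136 0.026] 1.944 515 0.048
now shift tool [ 0.1179 -0.1597  0.0335] turn -0.278
after turn shift tool [ 0.1572 -0.1212  0.0335] turn -0.278
```

>>> {"api": "send_rows", "payload": {
  "commands": [
    [[0.015,-0.02,0],0,0.06],
    [[0.015,-0.02,0],0,0.06],
    [[0.015,-0.02,0],0,0.06],
    [[0.015,-0.02,0],0,0.06],
    [[0.015,-0.02,0],0,0.06],
    [[0.015,-0.02,0.005],0,0.06],
    [[0.015,-0.02,0.005],-0.09,0.06],
    [[0.012,-0.018,0.005],-0.09,0.06],
    [[0,0,0.01],-0.098,0.06],
    [[0,0,0],0,0.06]
  ]
}}

```text
time_s: 22.15
tcp_pos: [0.4157, 0.112, 0.132]
tcp_rot: [-3.139, 0.0, 1.942]
contact_force: [0.2, -0.5, -0.2]
gripper_width: 0.06
grip_force: 0.0
```

>>> {"api": "send_rows", "payload": {
  "commands": [
    [[0,0,0],0,0.06]
  ]
}}

```text
time_s: 22.25
tcp_pos: [0.4171, 0.112, 0.1327]
tcp_rot: [-3.141, 0.0, 1.937]
contact_force: [-0.1, 0.2, 0.1]
gripper_width: 0.0598
grip_force: 0.0
```

```bash
python3 -c "
from h import *
plan((.4195,.1158,.010),1.94)
s=robot.snapshot('side'); cv2.imwrite('pics/s4.png',cv2.resize(s['color'][180:380,180:440],(780,600),interpolation=cv2.INTER_CUBIC))"
```

```text
now shift tool [0.0026 0.0036 0.1227] turn -0.003
after turn shift tool [0.0026 0.0036 0.1227] turn -0.003
```

View pics/s4.png

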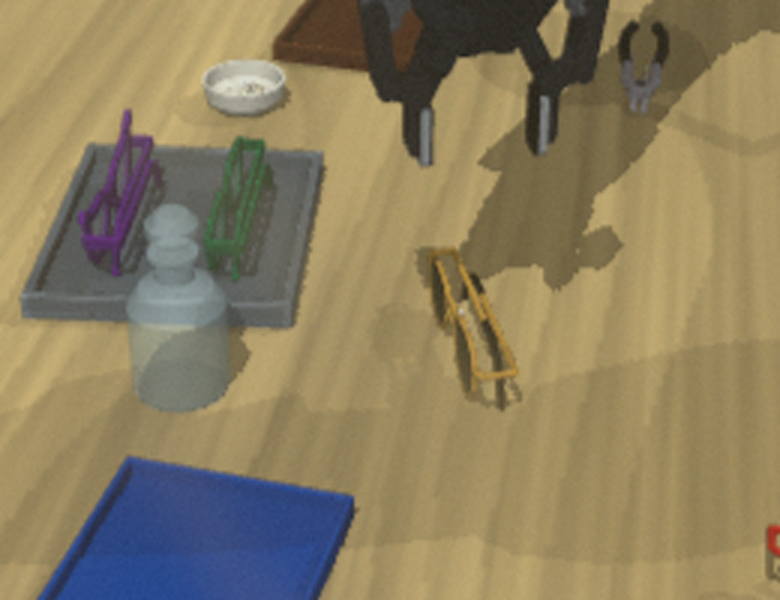

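Candidates for gold_center: the gold frame here (crop ~475,320; top view ~262,264) and the red look-alikes (top ~215,130; bottom left in the top view; side ~482,372). Only this one is gold wire with a double bridge and dark lenses, so it is the one meant. Purple and green stand side by side in the slate tray.

>>> {"api": "send_rows", "payload": {
  "commands": [
    [[0.002,0.003,0.02],0,0.06],
    [[0,0,0.025],0,0.06],
    [[0,0,0.025],0,0.06],
    [[0,0,0.02],0,0.06],
    [[0,0,0.018],0,0.06],
    [[0,0,0.01],0,0.06],
    [[0,0,0.005],0,0.06],
    [[0,0,0],0,0.06]
  ]
}}

```text
time_s: 23.1
tcp_pos: [0.4191, 0.1149, 0.0093]
tcp_rot: [-3.141, 0.001, 1.939]
contact_force: [0.9, 0.0, -1.2]
gripper_width: 0.0603
grip_force: 0.0
```

>>> {"api": "send_rows", "payload": {
  "commands": [
    [[0,0,0],0,0.035],
    [[0,0,0],0,0.03],
    [[0,0,0],0,0.026],
    [[0,0,0],0,0.022],
    [[0,0,0],0,0.018],
    [[0,0,0],0,0.018],
    [[0,0,0],0,0.018],
    [[0,0,0],0,0.018]
  ]
}}

```text
time_s: 23.9
tcp_pos: [0.4193, 0.115, 0.0101]
tcp_rot: [3.141, 0.0, 1.939]
contact_force: [-0.3, -0.8, 5.0]
gripper_width: 0.0241
grip_force: 58.4
```

>>> {"api": "send_rows", "payload": {
  "commands": [
    [[0,0,-0.005],0,0.018],
    [[0,0,-0.01],0,0.018],
    [[0,0,-0.02],0,0.018],
    [[0,0,-0.03],0,0.018],
    [[0,0,-0.03],0,0.018],
    [[0,0,-0.03],0,0.018],
    [[0,0,-0.03],0,0.018],
    [[0,0,-0.015],0,0.018],
    [[0,0,0],0,0.018]
  ]
}}

```text
time_s: 24.8
tcp_pos: [0.4199, 0.1153, 0.1814]
tcp_rot: [3.139, 0.001, 1.939]
contact_force: [0.1, 0.3, -0.9]
gripper_width: 0.0237
grip_force: 58.7
```

```bash
python3 -c "
from h import *
plan((.536,.3655,.17),1.468)
for n,s,P in pts():
  d=robot.trace('gold_center',s)
  for e in d[:2]:
    Q=P[e['pixels']&(s['range_z']>0)]; Q=Q[Q[:,2]>.12]
    if len(Q)>20: print(n,np.percentile(Q,[1,50,99],axis=0).round(3).tolist(),robot.sense()['tcp_pos'])"
```

```text
now shift tool [0.1916 0.1985 0.0114] turn 0.471
after turn shift tool [0.2608 0.0899 0.0114] turn 0.471
```

>>> {"api": "send_rows", "payload": {
  "commands": [
    [[0.02,0.02,0],0,0.018],
    [[0.02,0.02,0],0,0.018],
    [[0.02,0.02,0],0,0.018],
    [[0.02,0.02,0],0,0.018],
    [[0.02,0.02,0],0,0.018],
    [[0.02,0.02,0],0,0.018],
    [[0.02,0.02,0],0,0.018],
    [[0.02,0.02,0],0,0.018],
    [[0.02,0.02,0],0,0.018],
    [[0.012,0.018,0],0.07,0.018]
  ]
}}

```text
time_s: 26.0
tcp_pos: [0.5332, 0.3675, 0.1773]
tcp_rot: [-3.138, -0.0, 1.871]
contact_force: [-0.2, 0.1, 0.4]
gripper_width: 0.0236
grip_force: 58.8
```

>>> {"api": "send_rows", "payload": {
  "commands": [
    [[0,0,0],0.1,0.018],
    [[0,0,0],0.1,0.018],
    [[0,0,0],0.1,0.018],
    [[0,0,0],0.1,0.018],
    [[0,0,0],0,0.018],
    [[0,0,0],0,0.018]
  ]
}}

```text
time_s: 26.6
tcp_pos: [0.5337, 0.3654, 0.1781]
tcp_rot: [-3.14, 0.002, 1.473]
contact_force: [0.1, -0.4, -0.7]
gripper_width: 0.0239
grip_force: 58.8
```

```bash
python3 -c "
from h import *
plan((.536,.3655,.020),1.468)"
```

```text
now shift tool [0.0003 0.0023 0.1581] turn 0.005
after turn shift tool [0.0003 0.0023 0.1581] turn 0.005
```

>>> {"api": "send_rows", "payload": {
  "commands": [
    [[0,0.002,0.02],0.005,0.018],
    [[0,0,0.025],0,0.018],
    [[0,0,0.025],0,0.018],
    [[0,0,0.025],0,0.018],
    [[0,0,0.025],0,0.018],
    [[0,0,0.02],0,0.018],
    [[0,0,0.012],0,0.018],
    [[0,0,0.005],0,0.018],
    [[0,0,0],0,0.018],
    [[0,0,0],0,0.018]
  ]
}}

```text
time_s: 27.6
tcp_pos: [0.5366, 0.3659, 0.0231]
tcp_rot: [3.141, -0.001, 1.465]
contact_force: [0.4, -0.1, 0.6]
gripper_width: 0.0234
grip_force: 58.8
```

>>> {"api": "send_rows", "payload": {
  "commands": [
    [[0,0,0.001],0,0.018],
    [[0,0,0.001],0,0.018],
    [[0,0,0],0,0.018]
  ]
}}

```text
time_s: 27.9
tcp_pos: [0.5364, 0.3653, 0.0206]
tcp_rot: [-3.141, 0.0, 1.465]
contact_force: [0.4, 0.8, -0.0]
gripper_width: 0.0237
grip_force: 58.8
```

>>> {"api": "send_rows", "payload": {
  "commands": [
    [[0,0,0.002],0,0.018],
    [[0,0,0.001],0,0.018],
    [[0,0,0.001],0,0.018],
    [[0,0,0],0,0.018]
  ]
}}

```text
time_s: 28.3
tcp_pos: [0.536, 0.3652, 0.016]
tcp_rot: [-3.141, 0.001, 1.465]
contact_force: [-0.1, -0.1, -0.7]
gripper_width: 0.0236
grip_force: 58.8
```

>>> {"api": "send_rows", "payload": {
  "commands": [
    [[0,0,0.001],0,0.018],
    [[0,0,0],0,0.018]
  ]
}}

```text
time_s: 28.5
tcp_pos: [0.5361, 0.3652, 0.0151]
tcp_rot: [-3.141, 0.001, 1.465]
contact_force: [-0.0, 0.7, 1.1]
gripper_width: 0.0238
grip_force: 58.8
```

>>> {"api": "send_rows", "payload": {
  "commands": [
    [[0,0,0.001],0,0.018],
    [[0,0,0],0,0.018]
  ]
}}

```text
time_s: 28.7
tcp_pos: [0.5362, 0.3654, 0.0143]
tcp_rot: [-3.141, 0.0, 1.465]
contact_force: [0.3, 0.3, -0.5]
gripper_width: 0.0238
grip_force: 58.9
```

>>> {"api": "send_rows", "payload": {
  "commands": [
    [[0,0,0.001],0,0.018],
    [[0,0,0],0,0.018]
  ]
}}

```text
time_s: 28.9
tcp_pos: [0.5363, 0.3654, 0.0142]
tcp_rot: [-3.141, 0.001, 1.465]
contact_force: [-1.3, -1.8, 5.8]
gripper_width: 0.024
grip_force: 59.3
```

>>> {"api": "send_rows", "payload": {
  "commands": [
    [[0,0,0.0005],0,0.018],
    [[0,0,0],0,0.018]
  ]
}}

```text
time_s: 29.1
tcp_pos: [0.5363, 0.3654, 0.0141]
tcp_rot: [3.142, 0.001, 1.465]
contact_force: [-2.5, -2.1, 8.8]
gripper_width: 0.0236
grip_force: 59.5
```

>>> {"api": "send_rows", "payload": {
  "commands": [
    [[0,0,0],0,0.028],
    [[0,0,0],0,0.034],
    [[0,0,0],0,0.04],
    [[0,0,0],0,0.046],
    [[0,0,0],0,0.046],
    [[0,0,-0.01],0,0.046],
    [[0,0,-0.02],0,0.046],
    [[0,0,-0.03],0,0.046],
    [[0,0,-0.05],0,0.046],
    [[0,0,-0.05],0,0.046]
  ]
}}

```text
time_s: 30.1
tcp_pos: [0.5357, 0.3651, 0.1745]
tcp_rot: [-3.14, 0.001, 1.465]
contact_force: [0.7, 0.5, 0.2]
gripper_width: 0.0461
grip_force: 0.0
```

```bash
python3 -c "
from h import *
for n,s,P in pts():
  print(n,*fit(P,(.536,.3655),.075,.02,.06))
  d=robot.trace('plier_center',s)[0]; Q=P[d['pixels']&(s['range_z']>0)][:,:2]
  print(cv2.minAreaRect(Q.astype(np.float32)*1000))
  for y in np.arange(-.375,-.21,.015):
    q=Q[abs(Q[:,1]-y)<.0075,0]; print(round(y,3),len(q),np.round([q.min(),q.mean(),q.max()],4) if len(q) else '')
  print(Q[:,1].min(),Q[:,1].max())
  L,T,W,H=[int(v) for v in d['box']]; c=s['color'][T-8:T+H+8,L-8:L+W+8]
  k=int(min(780/c.shape[1],590/c.shape[0])); cv2.imwrite(f'pics/pl_{n}.png',cv2.resize(c,None,fx=k,fy=k,interpolation=cv2.INTER_CUBIC)); print(T-8,L-8,k)
plan((.45,-.1,.17),1.57)
"
```

```text
top [nan nan] [nan nan] nan 1 0.021
((328.4049072265625, -292.00946044921875), (38.58619689941406, 144.97061157226562), 0.3748212456703186)
-0.375 0 
-0.36 30 [0.3124 0.3264 0.3431]
-0.345 49 [0.3097 0.3285 0.348 ]
-0.33 45 [0.3093 0.3287 0.3477]
-0.315 34 [0.3117 0.3328 0.3477]
-0.3 38 [0.314  0.3321 0.3478]
-0.285 44 [0.3139 0.3278 0.3447]
-0.27 41 [0.3137 0.3265 0.3419]
-0.255 47 [0.316  0.3294 0.3414]
-0.24 35 [0.3205 0.3288 0.3362]
-0.225 20 [0.3232 0.329  0.3335]
-0.21 0 
-0.36455067464958746 -0.2195078281653594
287 380 10
side [0.5359 0.3656] [0.135 0.026] 1.464 1031 0.051
((328.8348693847656, -290.35772705078125), (34.14859390258789, 151.9534149169922), 2.125227212905884)
-0.375 0 
-0.36 18 [0.3186 0.3378 0.346 ]
-0.345 10 [0.3137 0.3336 0.3479]
-0.33 17 [0.3132 0.3276 0.3473]
-0.315 17 [0.3126 0.3291 0.3466]
-0.3 25 [0.3147 0.3299 0.3459]
-0.285 26 [0.3145 0.3315 0.3454]
-0.27 22 [0.3161 0.3302 0.3444]
-0.255 29 [0.3181 0.3301 0.344 ]
-0.24 37 [0.322  0.3308 0.3389]
-0.225 14 [0.324  0.3288 0.3357]
-0.21 2 [0.3261 0.3273 0.3284]
-0.3658313823874668 -0.21434541348826885
178 378 13
now shift tool [-0.4724 -0.0371  0.0049] turn -0.105
after turn shift tool [-0.4659 -0.0866  0.0049] turn -0.105h.py:17: RuntimeWarning: Degrees of freedom <= 0 for slice
  m=Q[:,:2].mean(0); w,V=np.linalg.eigh(np.cov((Q[:,:2]-m).T)); d=V[:,1]; d=d*np.sign(d[1]); n=np.array([d[1],-d[0]])
  c *= np.true_divide(1, fact)
  c *= np.true_divide(1, fact)
```

View pics/pl_top.png

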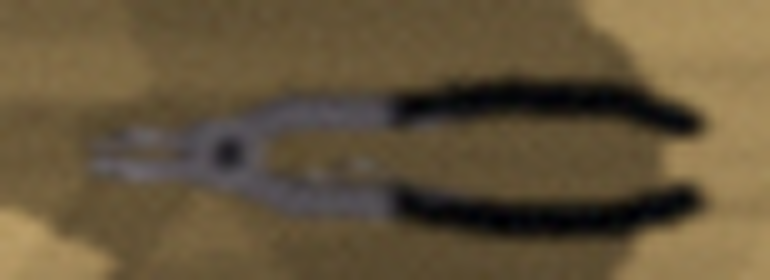

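Plier crop: jaw tips at x≈90, handle ends at ≈703, joint at ≈230. So the grasp point, 71 mm from the tips, is at crop (365,156), where the steel shanks run parallel just before the grips.

```bash
python3 -c "
from h import *
s=robot.snapshot('top'); k=f(s)
def at(u,v,z):
  d=s['R'].T@np.array([(u-s['cx'])/k,(v-s['cy'])/k,1]); o=-s['R'].T@s['t']; return (o+d*(z-o[2])/d[2]).round(4)
for a in((365,156),(90,155),(703,157),(365,95),(365,217)): print(at(380+a[0]/10-.45,287+a[1]/10-.45,.007))
"
```

```text
[ 0.3287 -0.2837  0.007 ]
[ 0.3279 -0.2133  0.007 ]
[ 0.3298 -0.3703  0.007 ]
[ 0.3443 -0.2838  0.007 ]
[ 0.3132 -0.2836  0.007 ]
```

>>> {"api": "send_rows", "payload": {
  "commands": [
    [[-0.035,0.005,0],0,0.06],
    [[-0.035,0.005,0],0,0.06],
    [[-0.035,0.005,0],0,0.06],
    [[-0.035,0.005,0],0,0.06],
    [[-0.035,0,0],0,0.06],
    [[-0.035,0,0],0,0.06],
    [[-0.035,0,0],0,0.06],
    [[-0.035,0,0],0,0.06],
    [[-0.035,0,0],0,0.06],
    [[-0.035,0,0],0,0.06]
  ]
}}

```text
time_s: 31.35
tcp_pos: [0.5176, 0.0135, 0.1714]
tcp_rot: [-3.137, 0.001, 1.465]
contact_force: [0.9, -0.6, -0.2]
gripper_width: 0.06
grip_force: 0.0
```

>>> {"api": "send_rows", "payload": {
  "commands": [
    [[-0.03,-0.01,0],0,0.06],
    [[-0.03,-0.014,0],0,0.06],
    [[-0.03,-0.014,0],0,0.06],
    [[-0.03,-0.014,0],0,0.06],
    [[-0.03,-0.014,0],0,0.06],
    [[-0.03,-0.014,0],0,0.06],
    [[-0.03,-0.014,0],0,0.06],
    [[-0.03,-0.014,0],0,0.06],
    [[0,0,0],0,0.06],
    [[0,0,0],0,0.06]
  ]
}}

```text
time_s: 32.35
tcp_pos: [0.3852, -0.2122, 0.1722]
tcp_rot: [-3.139, -0.001, 1.463]
contact_force: [0.9, -0.1, 0.1]
gripper_width: 0.0598
grip_force: 0.0
```

```bash
python3 -c "
from h import *
plan((.3300,-.2840,.06),1.58)"
```

```text
now shift tool [-0.0773 -0.0471  0.1122] turn -0.117
after turn shift tool [-0.0713 -0.0559  0.1122] turn -0.117
```

>>> {"api": "send_rows", "payload": {
  "commands": [
    [[-0.02,-0.012,0],0,0.05],
    [[-0.02,-0.012,0.01],0,0.05],
    [[-0.02,-0.012,0.02],0,0.05],
    [[-0.017,-0.011,0.02],-0.06,0.05],
    [[0,0,0.02],-0.057,0.05],
    [[0,0,0.02],0,0.05],
    [[0,0,0.02],0,0.05],
    [[0,0,0],0,0.05],
    [[0,0,0],0,0.05]
  ]
}}

```text
time_s: 33.25
tcp_pos: [0.3321, -0.2824, 0.0631]
tcp_rot: [-3.14, -0.001, 1.584]
contact_force: [0.3, -0.6, -1.0]
gripper_width: 0.0501
grip_force: 0.0
```

```bash
python3 -c "
from h import *
plan((.3300,-.2840,.006),1.58)
s=robot.snapshot('side'); cv2.imwrite('pics/s5.png',cv2.resize(s['color'][150:250,330:450],(720,600),interpolation=cv2.INTER_CUBIC))"
```

```text
now shift tool [-0.0016 -0.0021  0.0571] turn 0.004
after turn shift tool [-0.0016 -0.0021  0.0571] turn 0.004
```

View pics/s5.png

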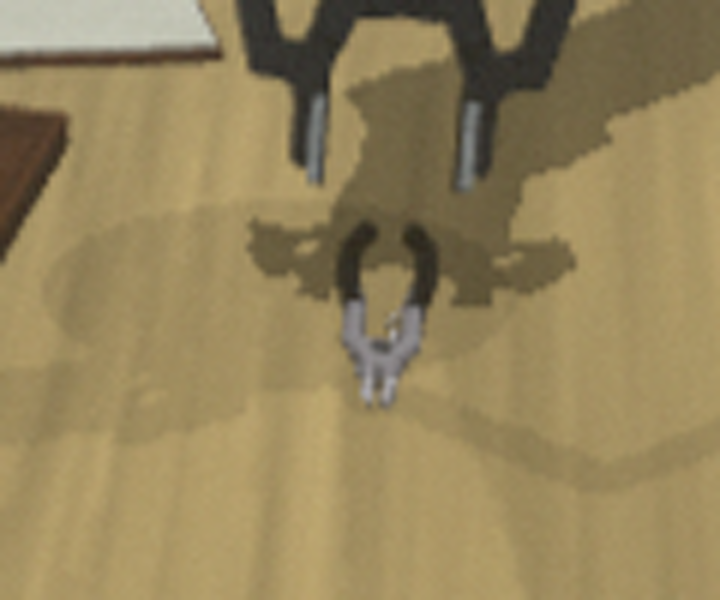

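The fingers (crop ~315 and 470 at y 180) are centred over the handles (345–435, y 300), so I can descend.

>>> {"api": "send_rows", "payload": {
  "commands": [
    [[-0.001,-0.002,0.015],0,0.044],
    [[0,0,0.015],0,0.044],
    [[0,0,0.012],0,0.044],
    [[0,0,0.006],0,0.044],
    [[0,0,0.004],0,0.042],
    [[0,0,0],0,0.042],
    [[0,0,0],0,0.042]
  ]
}}

```text
time_s: 34.0
tcp_pos: [0.3297, -0.2849, 0.0117]
tcp_rot: [3.142, 0.001, 1.582]
contact_force: [-0.3, -0.3, -0.7]
gripper_width: 0.0422
grip_force: 0.0
```

>>> {"api": "send_rows", "payload": {
  "commands": [
    [[0,0,0.003],0,0.042],
    [[0,0,0.002],0,0.04],
    [[0,0,0.001],0,0.04],
    [[0,0,0],0,0.04]
  ]
}}

```text
time_s: 34.4
tcp_pos: [0.3293, -0.2847, 0.0051]
tcp_rot: [-3.141, 0.0, 1.582]
contact_force: [-0.0, -0.8, 0.6]
gripper_width: 0.04
grip_force: 0.0
```

>>> {"api": "send_rows", "payload": {
  "commands": [
    [[0,0,0.002],0,0.04],
    [[0,0,0.001],0,0.04],
    [[0,0,0.001],0,0.04],
    [[0,0,0],0,0.04]
  ]
}}

```text
time_s: 34.8
tcp_pos: [0.3293, -0.2847, 0.0011]
tcp_rot: [-3.141, 0.0, 1.582]
contact_force: [0.4, 0.1, -0.6]
gripper_width: 0.0399
grip_force: 0.0
```

>>> {"api": "send_rows", "payload": {
  "commands": [
    [[0,0,0],0,0.036],
    [[0,0,0],0,0.033],
    [[0,0,0],0,0.03],
    [[0,0,0],0,0.026],
    [[0,0,0],0,0.022],
    [[0,0,0],0,0.022],
    [[0,0,0],0,0.022]
  ]
}}

```text
time_s: 35.5
tcp_pos: [0.3296, -0.2848, 0.0017]
tcp_rot: [-3.141, 0.001, 1.582]
contact_force: [-0.5, -0.0, 6.5]
gripper_width: 0.0284
grip_force: 58.7
```

>>> {"api": "send_rows", "payload": {
  "commands": [
    [[0,0,-0.003],0,0.022],
    [[0,0,-0.007],0,0.022],
    [[0,0,-0.02],0,0.022],
    [[0,0,-0.03],0,0.022],
    [[0,0,-0.03],0,0.022],
    [[0,0,-0.02],0,0.022],
    [[0,0,0],0,0.022]
  ]
}}

```text
time_s: 36.2
tcp_pos: [0.3304, -0.2856, 0.1136]
tcp_rot: [3.139, 0.003, 1.581]
contact_force: [0.4, 0.2, -1.1]
gripper_width: 0.0287
grip_force: 59.4
```

```bash
python3 -c "
from h import *
plan((.548,-.354,.11),1.459)
s=robot.snapshot('side'); cv2.imwrite('pics/s6.png',cv2.resize(s['color'][110:230,330:450],(600,600),interpolation=cv2.INTER_CUBIC))"
```

```text
now shift tool [-0.0706  0.2169  0.0036] turn 0.122
after turn shift tool [-0.0437  0.2238  0.0036] turn 0.122
```

View pics/s6.png

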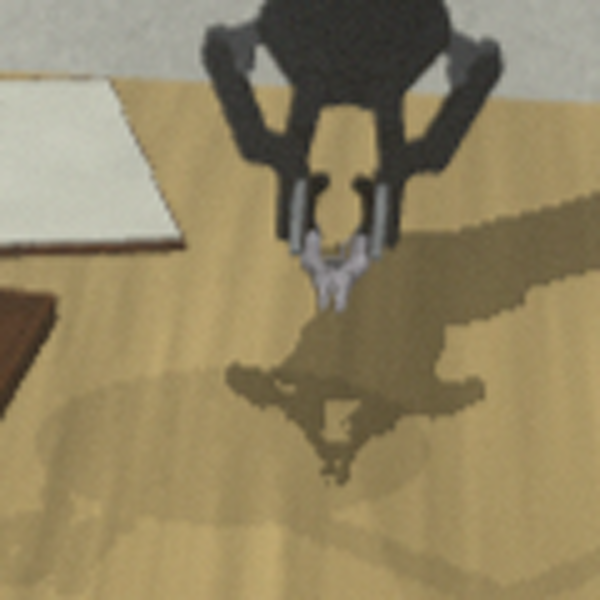

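The plier is held level (crop ~335,260). I'm carrying it to the tool tray, aiming about 6 mm toward +y so both ends clear the rim.

>>> {"api": "send_rows", "payload": {
  "commands": [
    [[-0.007,0.024,0],0,0.022],
    [[-0.007,0.024,0],0,0.022],
    [[-0.007,0.024,0],0,0.022],
    [[-0.007,0.024,0],0,0.022],
    [[-0.007,0.024,0],0,0.022],
    [[-0.007,0.024,0],0,0.022],
    [[-0.007,0.024,0],0,0.022],
    [[-0.007,0.024,0],0,0.022],
    [[-0.007,0.024,0],0.06,0.022],
    [[0,0,0],0.062,0.022]
  ]
}}

```text
time_s: 37.25
tcp_pos: [0.5489, -0.3449, 0.1092]
tcp_rot: [3.141, -0.001, 1.458]
contact_force: [0.1, -0.1, -0.6]
gripper_width: 0.0284
grip_force: 59.5
```

>>> {"api": "send_rows", "payload": {
  "commands": [
    [[0,0,0],0,0.022],
    [[0,0,0],0,0.022],
    [[0,0,0],0,0.022]
  ]
}}

```text
time_s: 37.55
tcp_pos: [0.5451, -0.3452, 0.1104]
tcp_rot: [-3.139, 0.0, 1.461]
contact_force: [-0.3, -0.5, -1.4]
gripper_width: 0.0288
grip_force: 59.5
```

```bash
python3 -c "
from h import *
plan((.5485,-.347,.010),1.459)"
```

```text
now shift tool [-0.0015  0.0036  0.1004] turn 0.002
after turn shift tool [-0.0014  0.0036  0.1004] turn 0.002
```

>>> {"api": "send_rows", "payload": {
  "commands": [
    [[-0.001,0.003,0.02],0,0.022],
    [[0,0,0.025],0,0.022],
    [[0,0,0.02],0,0.022],
    [[0,0,0.015],0,0.022],
    [[0,0,0.008],0,0.022],
    [[0,0,0.004],0,0.022],
    [[0,0,0],0,0.022],
    [[0,0,0],0,0.022]
  ]
}}

```text
time_s: 38.35
tcp_pos: [0.5496, -0.3469, 0.0199]
tcp_rot: [3.141, 0.001, 1.46]
contact_force: [0.4, -0.2, -1.3]
gripper_width: 0.0282
grip_force: 59.5
```

>>> {"api": "send_rows", "payload": {
  "commands": [
    [[0,0,0.002],0,0.022],
    [[0,0,0.001],0,0.022],
    [[0,0,0.001],0,0.022],
    [[0,0,0],0,0.022]
  ]
}}

```text
time_s: 38.75
tcp_pos: [0.5489, -0.3467, 0.0151]
tcp_rot: [-3.141, 0.001, 1.46]
contact_force: [0.2, -0.9, -1.1]
gripper_width: 0.0287
grip_force: 59.5
```

>>> {"api": "send_rows", "payload": {
  "commands": [
    [[0,0,0.002],0,0.022],
    [[0,0,0.002],0,0.022],
    [[0,0,0.001],0,0.022],
    [[0,0,0.001],0,0.022],
    [[0,0,0],0,0.022]
  ]
}}

```text
time_s: 39.25
tcp_pos: [0.5489, -0.3466, 0.0089]
tcp_rot: [-3.141, 0.001, 1.46]
contact_force: [-0.4, 0.0, -1.4]
gripper_width: 0.029
grip_force: 59.5
```

>>> {"api": "send_rows", "payload": {
  "commands": [
    [[0,0,0.001],0,0.022],
    [[0,0,0],0,0.022]
  ]
}}

```text
time_s: 39.45
tcp_pos: [0.5489, -0.3467, 0.008]
tcp_rot: [-3.141, 0.001, 1.46]
contact_force: [-0.5, -0.6, -1.3]
gripper_width: 0.0288
grip_force: 59.5
```

>>> {"api": "send_rows", "payload": {
  "commands": [
    [[0,0,0.0005],0,0.022],
    [[0,0,0],0,0.022]
  ]
}}

```text
time_s: 39.65
tcp_pos: [0.549, -0.3467, 0.0078]
tcp_rot: [-3.141, 0.001, 1.46]
contact_force: [-0.8, -0.4, 1.0]
gripper_width: 0.0289
grip_force: 59.8
```

>>> {"api": "send_rows", "payload": {
  "commands": [
    [[0,0,0.0005],0,0.022],
    [[0,0,0],0,0.022]
  ]
}}

```text
time_s: 39.85
tcp_pos: [0.549, -0.3467, 0.0078]
tcp_rot: [-3.141, 0.001, 1.46]
contact_force: [-2.3, 1.3, 4.0]
gripper_width: 0.0287
grip_force: 60.1
```

>>> {"api": "send_rows", "payload": {
  "commands": [
    [[0,0,0],0,0.032],
    [[0,0,0],0,0.038],
    [[0,0,0],0,0.044],
    [[0,0,0],0,0.05],
    [[0,0,0],0,0.05],
    [[0,0,-0.01],0,0.05],
    [[0,0,-0.02],0,0.05],
    [[0,0,-0.03],0,0.05],
    [[0,0,-0.05],0,0.05],
    [[0,0,-0.05],0,0.05]
  ]
}}

```text
time_s: 40.85
tcp_pos: [0.5486, -0.3462, 0.1689]
tcp_rot: [-3.14, -0.0, 1.46]
contact_force: [0.4, -1.0, 0.6]
gripper_width: 0.0496
grip_force: 0.0
```

>>> {"api": "send_rows", "payload": {
  "commands": [
    [[-0.03,-0.02,-0.01],0,0.05],
    [[-0.03,-0.02,-0.01],0,0.05],
    [[-0.03,-0.02,0],0,0.05],
    [[-0.03,-0.02,0],0,0.05],
    [[-0.03,-0.02,0],0,0.05],
    [[-0.03,-0.02,0],0,0.05],
    [[0,0,0],0,0.05]
  ]
}}

```text
time_s: 41.55
tcp_pos: [0.4039, -0.5183, 0.1872]
tcp_rot: [-3.137, 0.005, 1.45]
contact_force: [-0.5, -0.4, -0.5]
gripper_width: 0.0497
grip_force: 0.0
```

```bash
python3 -c "
from h import *
for n,s,P in pts():
  for k,c in(('purple_center',0),('green_center',0),('gold_center',0),('plier_center',0),('dish',0),('bottle',0)):
    for d in robot.trace(k,s)[:2]:
      Q=P[d['pixels']&(s['range_z']>0)]; print(n,k,round(d['confidence'],2),np.percentile(Q,[2,50,98],axis=0).round(3).tolist())
  a=s['color']; a=a[90:345,100:500] if n=='top' else a[120:460,100:500]
  cv2.imwrite(f'pics/end_{n}.png',cv2.resize(a,None,fx=2 if n=='top' else 1.75,fy=2 if n=='top' else 1.75,interpolation=cv2.INTER_CUBIC))"
```

```text
top purple_center 0.82 [[0.645, -0.046, 0.004], [0.665, 0.016, 0.036], [0.677, 0.088, 0.055]]
top green_center 0.98 [[0.567, -0.052, 0.002], [0.587, 0.017, 0.037], [0.601, 0.078, 0.049]]
top gold_center 0.77 [[0.518, 0.311, 0.001], [0.539, 0.371, 0.034], [0.553, 0.432, 0.048]]
top gold_center 0.61 [[0.111, 0.281, -0.006], [0.17, 0.3, 0.029], [0.233, 0.315, 0.044]]
top plier_center 0.92 [[0.521, -0.424, 0.002], [0.546, -0.354, 0.012], [0.563, -0.287, 0.02]]
top dish 0.86 [[0.599, -0.212, -0.004], [0.632, -0.187, 0.006], [0.657, -0.16, 0.024]]
top bottle 0.6 [[0.554, 0.147, 0.009], [0.572, 0.168, 0.068], [0.604, 0.199, 0.122]]
side purple_center 0.95 [[0.646, -0.051, 0.009], [0.667, 0.028, 0.04], [0.679, 0.088, 0.059]]
side green_center 0.64 [[0.569, -0.057, 0.008], [0.589, 0.019, 0.039], [0.599, 0.079, 0.05]]
side gold_center 0.92 [[0.52, 0.299, 0.005], [0.542, 0.374, 0.036], [0.554, 0.432, 0.049]]
side gold_center 0.73 [[0.119, 0.253, 0.001], [0.175, 0.303, 0.03], [0.239, 0.307, 0.044]]
side plier_center 0.78 [[0.524, -0.428, 0.006], [0.551, -0.353, 0.015], [0.563, -0.282, 0.019]]
side dish 0.91 [[0.601, -0.218, 0.004], [0.631, -0.196, 0.015], [0.659, -0.156, 0.024]]
side bottle 0.61 [[0.556, 0.164, 0.004], [0.579, 0.189, 0.058], [0.61, 0.202, 0.12]]
```

View pics/end_top.png

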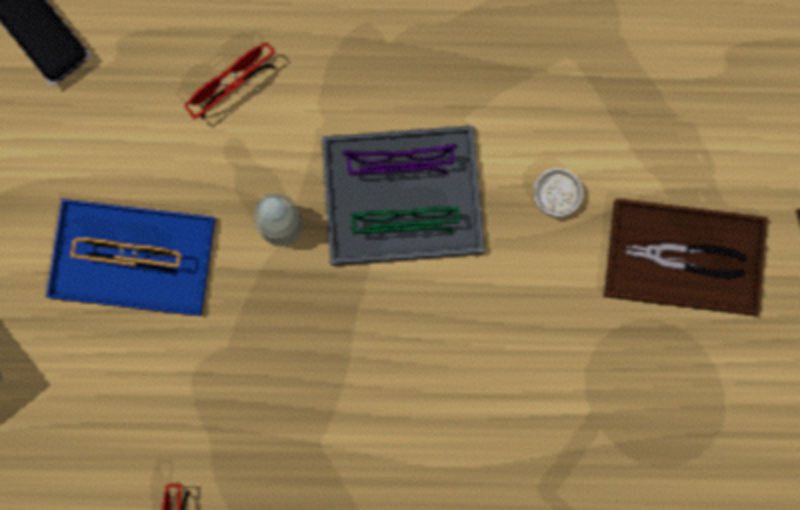

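View pics/end_side.png

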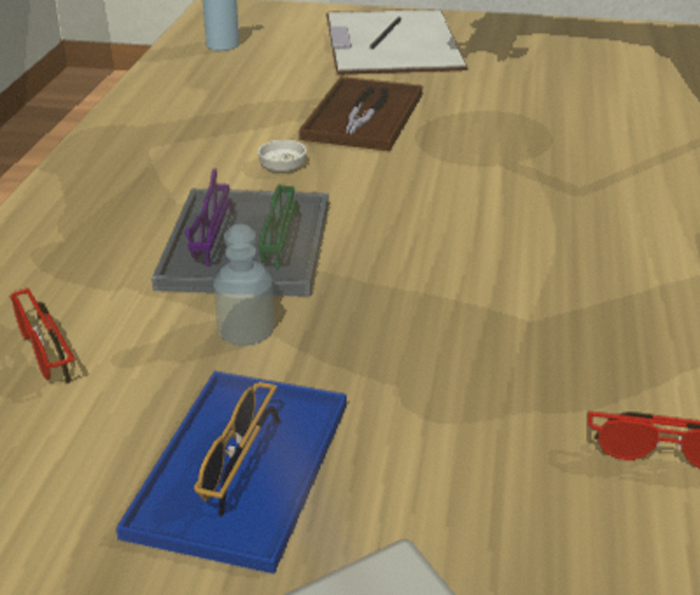

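All four pieces sit inside their trays: in the top view, purple (400,160) and green (405,220) in slate, gold (125,252) in blue, and the plier (685,258) in brown. The bottle and dish have not moved, and the arm is clear.

```bash
python3 -c "
from plant import robot
print(robot.hand_in())"
```

```text
the job is handed in; nothing more can be done
None
```

The job is handed in: the purple and green frames stand side by side in the slate tray, the gold frame stands in the blue tray, the plier lies flat in the tool tray, the bottle and dish are where they were, and it took about 42 s.

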